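Pack the lunch box and click its lid shut

TASK

Set the small blue tin with the red top upright in the empty bay of the green lunch box, putting it down rather than dropping it, and leave the lemon in its own bay. Then swing the white lid over and press its front edge down until the spring catch snaps in and the lid stays fully shut; press firmly but do not force it (stay well under 40 N), and leave the other things on the worktop where they are.

Things in the scene. Friction and masses are not known exactly. Their poses are not given: they have to be found in the camera images.
- lunchbox: Green lunch box fixed on levelling feet, underside 3 to 13 mm over the worktop; 140 (x) x 200 (y) x 70 mm high, walls 4 mm, floor 5 mm. Origin: centre of its underside; x points from the front wall (x = -70 mm, catch in its middle) to the hinge side (+70 mm). Divider at y = 28 to 32 mm, 46 mm high: empty bay y = -96 to 28 mm, lemon bay y = 32 to 96 mm, both x = -66 to 66 mm inside.
- free_bay (a point): Centre of the inner floor of the empty bay (124 mm along the box's y, 132 mm along its x, 65 mm deep); axes as the box's.
- lid (a joint): Angle in rad of the white lid: 0 fully shut, about 0.05 when it merely rests on the spring catch, 1.57 upright, stop at 1.85. A stiff hinge holds it where it is left. The last stretch, 0.05 to 0, takes roughly 10 to 15 N at the front edge; the catch gives way only in the last 2 mm of the edge's travel, and then keeps it shut. Hard stop at 0.
- lid_hinge (a point): Middle of the lid's hinge line, 70 mm above the box's underside at the box's x = +70 mm. Turns with the lid: its x axis points along the lid, away from the front edge; y is the hinge line; z is the normal of the lid's outer face (up when shut).
- lid_press (a point): Green press mark on the lid's outer face, middle of the front edge, 139 mm from the hinge line; axes as lid_hinge. The lid is a white plate, 147 mm from hinge to front edge, 204 mm wide; its outer face is 7 mm over the hinge line when shut (77 mm over the box's underside). A flap 44 mm wide hangs 25 mm down from the middle of the front edge.
- small_tin: Small blue tin with a red top, 29 (its x) x 77 (its y) x 43 mm high, about 80 g, loose on the worktop. Origin: centre of its underside, z up.
- lemon: Yellow lemon lying in the lemon bay of the box, 78 x 55 x 56 mm, loose. Origin: its underside's centre.
- tea_box: Bystander: black tea carton, 68 x 136 x 69 mm, origin under its centre.
- spice_a: Bystander: glass spice jar with dark cap, 45 mm across, 105 mm high, origin under its centre.
- spice_b: Bystander: glass spice jar with dark cap, 44 mm across, 105 mm high, origin under its centre.
- mug: Bystander: white mug, 83 x 116 (with handle) x 94 mm, origin at its underside.
- milk_jug: Bystander: small orange jug, 67 x 103 x 85 mm, origin under its centre.
- teaspoon: Bystander: steel teaspoon, 130 x 26 x 11 mm, origin under its centre.

How it is judged:
On the way, in this order (a step that is already met when the one before it is completed fails the run):
1. the tin stands let go in the empty bay while the lid is still open (x of small_tin in the frame of lunchbox between -0.066 and 0.066 m and y of small_tin in the frame of lunchbox between -0.096 and 0.028 m and z of small_tin in the frame of lunchbox between 0 and 0.012 m and angle between small_tin's own z axis and vertical below 0.15 rad and contact force between the fingers and small_tin below 0.05 N and linear speed of small_tin below 0.03 m/s and value of joint lid above 0.6 rad), for 0.2 s.
2. the lid is snapped shut over the tin (x of small_tin in the frame of lunchbox between -0.066 and 0.066 m and y of small_tin in the frame of lunchbox between -0.096 and 0.028 m and z of small_tin in the frame of lunchbox between 0 and 0.012 m and angle between small_tin's own z axis and vertical below 0.15 rad and value of joint lid below 0.01 rad), for 0.2 s.
At the end, for the whole second after the job is handed in: The tin stands upright (within 0.15 rad) on the floor of the bay that was empty, at rest and let go; the lemon is still in its bay; the lid stays shut by its catch (lid angle under 0.01 rad) (all of step 2 and contact force between the fingers and small_tin below 0.05 N and linear speed of small_tin below 0.03 m/s and x of lemon in the frame of lunchbox between -0.07 and 0.07 m and y of lemon in the frame of lunchbox between 0.028 and 0.1 m); the robot touches nothing.
It fails at once if the lunch box or its lid was forced (over 40 N) (contact force between any of the fingers, the arm and lunchbox above 40 N).
It fails at once if the tin was dropped (falling faster than 0.8 m/s out of the fingers) (linear speed of small_tin above 0.8 m/s and contact force between the fingers and small_tin below 0.05 N).
It fails at once if a bystander (tea carton, spice jar, mug, orange jug or teaspoon) was moved by more than 3 cm (distance of any of tea_box, spice_a, spice_b, mug, milk_jug, teaspoon from where it was at the start of the episode above 0.03 m).
It also fails if it takes over 48 s, if anything falls off the work surface, if the arm or the gripper's body presses on something with over 40 N, if the wrist force passes 120 N, or if a joint passes its speed limit or range.

ROBOT

A 7-joint arm with a two-finger parallel gripper is mounted at the origin on the work surface; the furniture and walls round the work are solid. World frame = base frame: x ahead of the robot, y to its left, z up, the work surface at z = 0. Lengths are in m, angles in rad, forces in N, time in s.
With the tool pointing down it reaches from about 0.4 to 0.85 m from the base axis. Payload 10.4 kg.
Tool frame: the origin (TCP) lies at the very end of the fingers, on their centre line; the grasp point (between the pads) lies 19 mm behind it (manip.grip_point_offset is the distance from the TCP to the grasp point, in m); z points along the fingers, y is the line along which they close (so a half turn about z gives the same grasp; the last joint's range is limited). The gripper opens to 85 mm and grips with 20 to 120 N. Pads are 22 mm wide; open, the fingers measure 114 mm over their backs; the gripper's body (76 mm by 85 mm) begins 54 mm behind the grasp point. The pads swing forward as they close: fully open they stand 13 mm farther back than shut.
Start: joints at [1.294, 0.332, -0.065, 1.46, 0.022, 1.35, -0.088], TCP at [0.157, -0.605, 0.193] pointing down, gripper open.
Joint ranges: [-2.6, 2.6], [-0.5, 2.12], [-1.47, 1.34], [0.16, 2.42], [-1.27, 4.41], [0.06, 2.06], [-2.6, 2.6]. Speed limits (rad/s): [2.22, 2.22, 2.79, 2.79, 3.14, 3.14, 3.14].

INTERFACE

Orientations are given as a unit quaternion [x, y, z, w].
In Python, from workcell import manip gives the robot as it stands. The module is installed in compiled form; this text tells all that it offers.
- The arm moves only by the tool step_arm, never from a script. Its argument "moves" is a list of rows, each a list of 7 numbers: the closure, from 0 (fully open) to 1 (shut), then the shift along the world's x, y, z in mm, then the turn, a rotation vector about the world's x, y, z in rad. In form: [[grip, tx, ty, tz, ax, ay, az], ...]. A call has 1 to 10 rows; each row is the pose to reach, as a shift and turn from the pose commanded when the call began; what a row does not reach only later rows make up. A row lasts 1/10 s, in which the tool goes at most 50 mm and 8.59 degrees, less where a joint would pass 70% of its speed; a pose out of reach is approached as far as the arm can. A call with a gripper value outside its range is refused whole. The fingers move at their own pace and stop on an object; "grip_force" is the grip in N (left out, the last holds). Time passes only in rows, so rows that repeat a pose let the fingers close. It gives the time, the measured TCP pose, the force, the opening and the grip force at its end, in the units of the state.
- manip.get_obs(): the state, without advancing time (a new reading comes with each control period).
- manip.camera(name): name is "scene" or "top"; returns a dict with "image" (480x640x3 uint8, blue, green, red), "K" (3x3 intrinsics, pixels), "dist_coeffs" ([k1, k2, p1, p2, k3] as OpenCV has them; the pictures are not rectified), "rvec" (rotation vector, rad) and "tvec" (3), from world to camera coordinates, as OpenCV has them. Camera axes: x right, y down, z forward; pixel columns grow to the right and rows downward; lengths in m; the calibration is good to about 2 mm. A picture is of the moment at which its call begins. There is no depth.
- manip.hand_in(): hands the job in; it is judged then, once.
The state is a dict: "clock": time; "joint_pos": joint angles; "joint_velocities": joint speeds; "tau": joint torques, N m; "position": TCP position; "ee_rot": TCP orientation; "ft_force": force on the tool from outside, world axes, zero at the start; "torque": the same for the moment, N m; "grip_width": opening from 0.0 (shut) to 1.0 (fully open); "grasp_force": force on a finger pad.
Only numpy, scipy, OpenCV 4.12 (cv2) and the standard library are available. Lean on these libraries where they do the work, as an engineer would, in place of code of your own. Each camera call takes 0.05 s, during which the arm holds its last target. There are 200 camera calls.

## Working session

There is one attempt and no reset: what is moved stays moved. The work goes in short steps, Python scripts to look and compute and a tool call to move; the robot and the scene stay as the last step left them, time stands still between calls to the robot, and variables do not carry over. Pictures are saved under pics/ and viewed, at most 10 in all, crops included, and the job is handed in when it is done.

Besides the shell and the picture viewer there is one more tool, called after "Emit:" in YAML: its name, and indented under it one key for each argument. step_arm: Moves the arm, as the interface text tells. Its arguments: {"type":"object","properties":{"moves":{"type":"array","items":{"type":"array","items":{"type":"number"}}},"grip_force":{"type":"number"}},"required":["moves"]}

```bash
mkdir -p pics; python3 - <<'E'
from workcell import manip
import cv2,numpy as np
for n in("scene","top"):
    c=manip.camera(n); cv2.imwrite(f"pics/{n}0.png",c["image"]); np.savez(f"{n}0.npz",**c)
    R=cv2.Rodrigues(np.array(c["rvec"],float))[0]; print(n,-R.T@np.array(c["tvec"]).ravel(),R[2],c["K"][0][0],c["dist_coeffs"])
o=manip.get_obs(); print(o,manip.grip_point_offset)
E
```

```text
scene [ 0.13619015 -0.38074151  0.81574233] [ 0.33921736  0.48834797 -0.8040198 ] 437.82691865162866 [0.00255892 0.         0.         0.         0.        ]
top [0.37814632 0.06161607 1.37402158] [ 0.06580329 -0.00691128 -0.99780868] 620.2152824739435 [-0.1344557  0.         0.         0.         0.       ]
{'clock': 0.1, 'joint_pos': array([ 1.29440359,  0.3328298 , -0.06466095,  1.46085662,  0.02160118,
        1.34989666, -0.08847076]), 'joint_velocities': array([-3.14858033e-05, -2.27852271e-03,  6.59597872e-04, -1.98046259e-03,
       -9.17037299e-04, -1.08840280e-03, -5.53683388e-06]), 'tau': array([ 1.47750197e-03, -6.26748347e+01,  4.93271404e-02, -3.92428493e+01,
        1.64364791e-02,  6.98699383e-03,  1.64124339e-05]), 'position': array([ 0.15679813, -0.6046152 ,  0.19248257]), 'ee_rot': array([ 9.91958501e-01,  1.26561896e-01, -1.17459097e-04, -6.36919915e-04]), 'ft_force': array([ 0.36215702, -0.54096973,  0.78715829]), 'torque': array([ 0.00276481,  0.03495403, -0.0098395 ]), 'grasp_force': 0.0, 'grip_width': 1.0061478666420935} 0.0187
```

View pics/scene0.png

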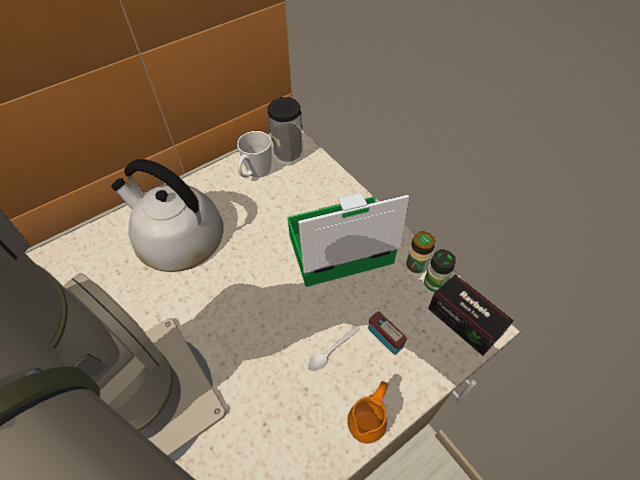

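View pics/top0.png

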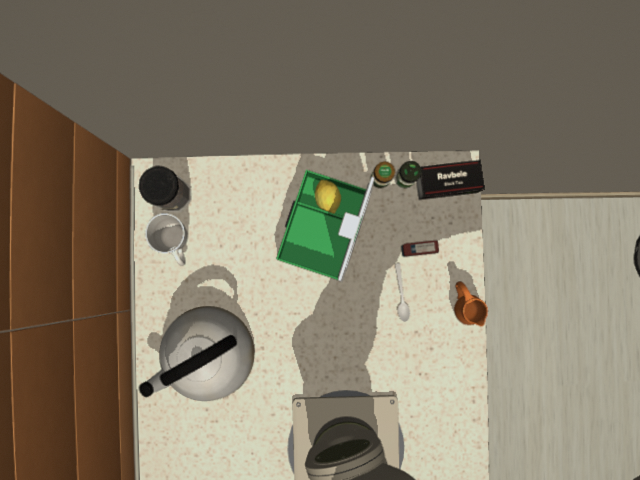

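The top view shows the green box around (330,225). Its front wall is on the left, the lemon is at (328,195), the lid stands nearly upright along (358,230) with its flap at (348,226), and the tin is at (420,248). In the scene view the tin is at (387,332).

```bash
cat > h.py <<'E'
import cv2,numpy as np
def cam(n):
    c=dict(np.load(n+".npz")); c["R"]=cv2.Rodrigues(c["rvec"])[0]; c["C"]=-c["R"].T@c["tvec"].ravel(); return c
def ray(c,p):
    q=cv2.undistortPoints(np.array(p,float).reshape(-1,1,2),c["K"],c["dist_coeffs"])[:,0]
    return np.c_[q,np.ones(len(q))]@c["R"]
def plane(c,p,z):
    d=ray(c,p); return c["C"]+d*((z-c["C"][2])/d[:,2])[:,None]
def tri(c1,p1,c2,p2):
    a=ray(c1,p1)[0];b=ray(c2,p2)[0]; s=np.linalg.lstsq(np.c_[a,-b],c2["C"]-c1["C"],rcond=None)[0]
    A=c1["C"]+s[0]*a;B=c2["C"]+s[1]*b; return (A+B)/2,np.linalg.norm(A-B)
def proj(c,P): return cv2.projectPoints(np.array(P,float).reshape(-1,3),c["rvec"],c["tvec"],c["K"],c["dist_coeffs"])[0][:,0]
E
python3 - <<'E'
from h import *
for n in("top0","scene0"):
    c=cam(n);im=c["image"];h=cv2.cvtColor(im,cv2.COLOR_BGR2HSV)
    g=cv2.inRange(h,(50,120,30),(85,255,255))
    k,l,s,_=cv2.connectedComponentsWithStats(g); i=1+np.argmax(s[1:,4]); cnt=cv2.findContours((l==i).astype(np.uint8),0,2)[0][0]
    print(n,"green",cv2.approxPolyDP(cv2.convexHull(cnt),2,True)[:,0].tolist())
    r=cv2.inRange(h,(0,90,20),(6,255,255))|cv2.inRange(h,(165,80,20),(180,255,255)); b=cv2.inRange(h,(90,80,15),(125,255,255))
    for nm,m in(("red",r),("blue",b)):
        k,l,s,ce=cv2.connectedComponentsWithStats(m)
        for i in range(1,k):
            if s[i,4]>25: print(nm,s[i],ce[i].round(1))
T=cam("top0")["image"]; S=cam("scene0")["image"]
a=cv2.resize(T[155:295,265:445],None,fx=4,fy=4,interpolation=cv2.INTER_CUBIC)
cv2.imwrite("pics/t1.png",a)
b=cv2.resize(S[185:360,280:420],None,fx=3.4,fy=3.4,interpolation=cv2.INTER_CUBIC); cv2.imwrite("pics/s1.png",b)
E
```

```text
top0 green [[306, 170], [364, 189], [337, 278], [277, 258]]
red [423 162  56   8 147] [450.4 165.3]
red [425 185  59  10 178] [452.4 189.5]
red [403 241  35  15 163] [416.6 248.9]
scene0 green [[396, 250], [393, 263], [306, 286], [290, 236], [288, 217], [339, 205]]
red [455 277  55  43 160] [482.3 298. ]
red [437 292  57  48 192] [465.1 315.1]
red [429 294  37  28  95] [444.2 306.2]
red [369 312  37  37 343] [385.7 330.2]
red [467 322  25  32  91] [481.7 339.1]
blue [368 324  36  30 191] [383.9 340.3]
```

View pics/t1.png

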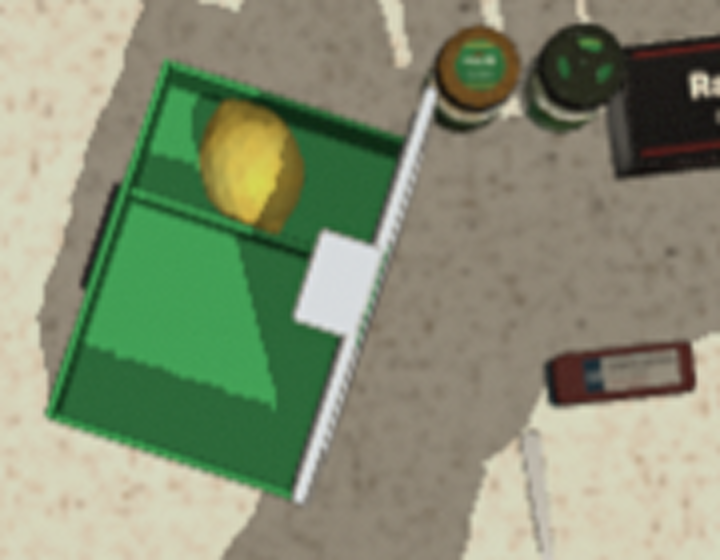

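View pics/s1.png

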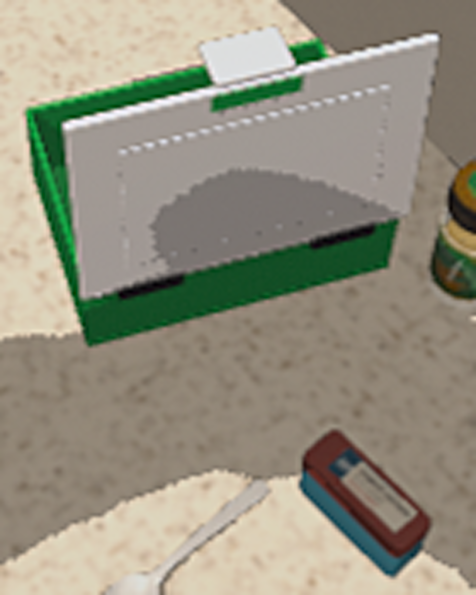

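```bash
python3 - <<'E'
from h import *
np.set_printoptions(precision=4,suppress=True)
T,S=cam("top0"),cam("scene0")
t=lambda p:np.array(p)/4+(265,155)-.375; s=lambda p:np.array(p)/3.4+(280,185)-.35
for nm,a,b in(("lid S top",(301,500),(65,125)),("lid N top",(437,84),(437,37)),("rim front S",(50,413),(30,110)),
  ("flap tip S",(295,320),(200,42)),("flap tip N",(323,230),(284,27)),("flap root N",(380,248),(297,68))): print(nm,*tri(T,t(a),S,s(b)))
R=plane(T,t([(168,62),(50,413),(295,497)]),.078); print("rim",R,np.linalg.norm(R[0]-R[1]),np.linalg.norm(R[2]-R[1]))
Q=plane(T,t([(550,357),(690,342),(695,392),(554,405)]),.043); print("tin top",Q,Q.mean(0))
for i in range(4): print(np.linalg.norm(Q[i]-Q[(i+1)%4]))
Q2=plane(S,s([(303,465),(334,430),(432,520),(395,555)]),.041); print("tin scene",Q2,Q2.mean(0))
print("hinge S scene@.082",plane(S,s([(83,295)]),.08), "box SE base",plane(S,s([(90,344),(388,267)]),.008))
E
```

```text
lid S top [0.3736 0.0141 0.2281] 0.0007593029075058579
lid N top [ 0.5649 -0.0538  0.2263] 0.003714147576162276
rim front S [0.422  0.1374 0.0796] 0.00045375859884336597
flap tip S [0.4574 0.0143 0.2333] 0.0015560947020121438
flap tip N [ 0.5001 -0.0007  0.2295] 0.003822470990949908
flap root N [ 0.49   -0.0261  0.2278] 0.0006290911544536587
rim [[0.6056 0.0717 0.078 ]
 [0.4219 0.1376 0.078 ]
 [0.375  0.0108 0.078 ]] 0.195247554360464 0.1352519577438665
tin top [[ 0.4467 -0.1301  0.043 ]
 [ 0.4529 -0.2066  0.043 ]
 [ 0.4258 -0.2084  0.043 ]
 [ 0.4207 -0.1314  0.043 ]] [ 0.4365 -0.1691  0.043 ]
0.07673907061289144
0.027167206736667015
0.0770764554646629
0.025959332896203745
tin scene [[ 0.4185 -0.1395  0.041 ]
 [ 0.4466 -0.1334  0.041 ]
 [ 0.4543 -0.2064  0.041 ]
 [ 0.4245 -0.2093  0.041 ]] [ 0.436  -0.1721  0.041 ]
hinge S scene@.082 [[0.3706 0.0051 0.08  ]] box SE base [[ 0.3767  0.0112  0.008 ]
 [ 0.5625 -0.0563  0.008 ]]
```

The tin's top is centred near (0.4365, -0.170), with its long axis at about -86°. The box origin is about (0.490, 0.039, 0.009), with its y axis at about -19.6°. The lid angle is about 1.47 and its flap tip is at box x ≈ 34 mm. First I'll move above the tin.

Emit:
step_arm:
  moves:
    - [0.3,280,435,0,0,0,1.391]
    - [0.3,280,435,0,0,0,1.391]
    - [0.3,280,435,0,0,0,1.391]
    - [0.3,280,435,0,0,0,1.391]
    - [0.3,280,435,0,0,0,1.391]
    - [0.3,280,435,0,0,0,1.391]
    - [0.3,280,435,0,0,0,1.391]
    - [0.3,280,435,0,0,0,1.391]
    - [0.3,280,435,0,0,0,1.391]
    - [0.3,280,435,0,0,0,1.391]

```text
clock: 1.1
position: [0.4281, -0.1827, 0.1933]
ee_rot: [0.678, 0.735, -0.0, 0.0]
ft_force: [1.1, -0.7, 0.4]
grip_width: 0.702
grasp_force: 0.0
```

Emit:
step_arm:
  moves:
    - [0.3,0,0,0,0,0,0]
    - [0.3,0,0,0,0,0,0]

```text
clock: 1.3
position: [0.4277, -0.1837, 0.193]
ee_rot: [0.68, 0.734, -0.0, -0.0]
ft_force: [-0.4, -1.3, -0.8]
grip_width: 0.703
grasp_force: 0.0
```

Emit:
step_arm:
  moves:
    - [0.3,9,14,-50,0,0,0]
    - [0.3,9,14,-100,0,0,0]
    - [0.3,9,14,-140,0,0,0]
    - [0.3,9,14,-170,0,0,0]
    - [0.3,9,14,-181,0,0,0]
    - [0.3,9,14,-181,0,0,0]
    - [0.3,9,14,-181,0,0,0]

```text
clock: 2.0
position: [0.4373, -0.1714, 0.0135]
ee_rot: [0.681, 0.732, 0.0, 0.001]
ft_force: [0.0, 0.1, 0.7]
grip_width: 0.7
grasp_force: 0.0
```

Emit:
step_arm:
  grip_force: 30
  moves:
    - [0.8,0,0,0,0,0,0]
    - [0.8,0,0,0,0,0,0]
    - [0.8,0,0,0,0,0,0]
    - [0.8,0,0,0,0,0,0]
    - [0.8,0,0,0,0,0,0]
    - [0.8,0,0,0,0,0,0]

```text
clock: 2.6
position: [0.4366, -0.1705, 0.0123]
ee_rot: [0.68, 0.733, 0.0, 0.0]
ft_force: [-0.2, 1.1, -0.7]
grip_width: 0.2
grasp_force: 0.0
```

```bash
python3 - <<'E'
from workcell import manip
import cv2,numpy as np
a=[]
for n in("scene","top"):
    c=manip.camera(n); np.savez(f"{n}1.npz",**c); im=c["image"]
    a.append(cv2.resize(im[270:390,320:460] if n=="scene" else im[180:300,360:500],(400,343),interpolation=cv2.INTER_CUBIC))
cv2.imwrite("pics/g1.png",np.hstack(a))
E
```

```text
(no output)
```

View pics/g1.png

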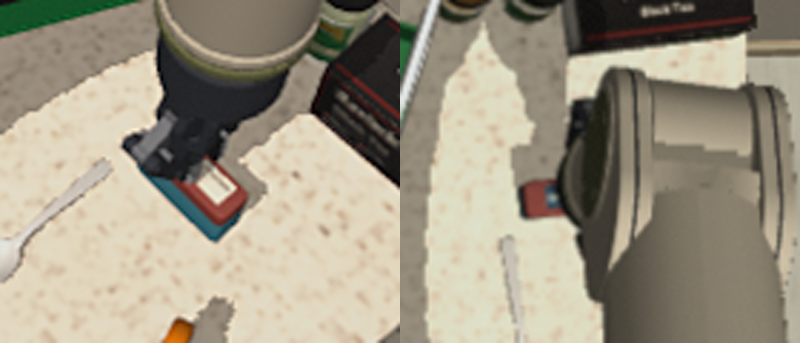

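The fingers straddle the tin, and it has not moved. The reading shows no contact yet, so I'll close further.

Emit:
step_arm:
  grip_force: 30
  moves:
    - [1,0,0,0,0,0,0]
    - [1,0,0,0,0,0,0]
    - [1,0,0,0,0,0,0]
    - [1,0,0,0,0,0,0]

```text
clock: 3.1
position: [0.4366, -0.1705, 0.0122]
ee_rot: [0.68, 0.733, 0.0, 0.0]
ft_force: [-0.6, 0.6, 0.9]
grip_width: -0.001
grasp_force: 0.0
```

```bash
python3 - <<'E'
from workcell import manip
from h import *
o=manip.get_obs(); print(o)
S=cam("scene1"); p=np.array(o["position"]);
from scipy.spatial.transform import Rotation as Ro
M=Ro.from_quat(o["ee_rot"]).as_matrix(); print(M)
P=[p,p+M[:,1]*.0085,p-M[:,1]*.0085,p-.1*M[:,2]]
print((proj(S,P)-(320,270))/.35)
E
```

```text
{'clock': 3.1, 'joint_pos': array([ 0.80764648,  0.2373596 , -0.57634497,  2.0301445 ,  0.16199613,
        0.91764728,  0.21930345]), 'joint_velocities': array([-0.0001039 ,  0.00103602, -0.0002166 ,  0.00078217, -0.00037819,
       -0.00034909, -0.00033783]), 'tau': array([-9.48273846e-04, -4.33610737e+01, -4.07398626e+00, -3.14775360e+01,
        1.32623117e-02,  1.77702623e-03,  6.25470534e-05]), 'position': array([ 0.43656637, -0.17054889,  0.01223321]), 'ee_rot': array([6.80441318e-01, 7.32802573e-01, 3.32628959e-05, 8.27981606e-06]), 'ft_force': array([-0.62067   ,  0.59158209,  0.88011017]), 'torque': array([-0.00197546,  0.04286382, -0.01390302]), 'grasp_force': 0.0, 'grip_width': -0.0009530858063418938}
[[-7.39992254e-02  9.97258297e-01  5.74018385e-05]
 [ 9.97258298e-01  7.39992233e-02  3.74824135e-05]
 [ 3.31319564e-05  6.00181293e-05 -9.99999998e-01]]
[[185.94514924 184.58448471]
 [194.72776139 176.93919676]
 [177.09663183 192.28734953]
 [203.66103586 118.39236916]]
```

```bash
python3 - <<'E'
from workcell import manip
import cv2,numpy as np
c=manip.camera("scene"); np.savez("scene2.npz",**c); im=c["image"]
a=[cv2.resize(i[275:365,350:425],(400,480),interpolation=cv2.INTER_CUBIC) for i in(np.load("scene1.npz")["image"],im)]
cv2.imwrite("pics/g2.png",np.hstack(a))
E
```

```text
(no output)
```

View pics/g2.png

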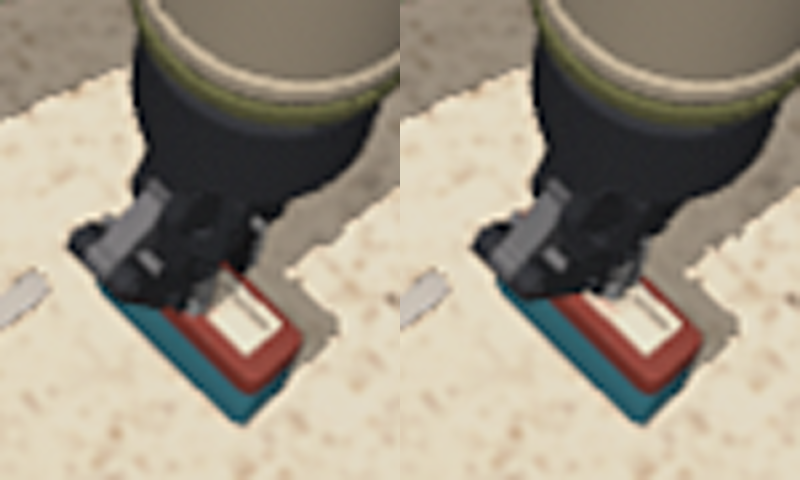

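The scene crop shows the closed fingers ending at about (590,290), just over the tin's red top. They sit higher than the reading implies. I'll open and feel downward in small steps.

Emit:
step_arm:
  moves:
    - [0.2,0,0,0,0,0,0]
    - [0.2,0,0,0,0,0,0]
    - [0.2,0,0,0,0,0,0]
    - [0.2,0,0,0,0,0,0]
    - [0.2,0,0,0,0,0,0]
    - [0.2,0,0,-4,0,0,0]
    - [0.2,0,0,-8,0,0,0]
    - [0.2,0,0,-10,0,0,0]
    - [0.2,0,0,-10,0,0,0]

```text
clock: 4.05
position: [0.4362, -0.1704, 0.0017]
ee_rot: [0.68, 0.733, -0.0, -0.0]
ft_force: [1.0, 0.3, 0.5]
grip_width: 0.802
grasp_force: 0.0
```

```bash
python3 - <<'E'
from workcell import manip
import cv2,numpy as np
o=manip.get_obs(); print(o["position"],o["ft_force"])
c=manip.camera("scene"); np.savez("scene3.npz",**c); im=c["image"]
cv2.imwrite("pics/g3.png",cv2.resize(im[255:375,330:450],(600,600),interpolation=cv2.INTER_CUBIC))
E
```

```text
[ 0.43624687 -0.1703857   0.00174904] [1.00725052 0.2501375  0.52675908]
```

View pics/g3.png

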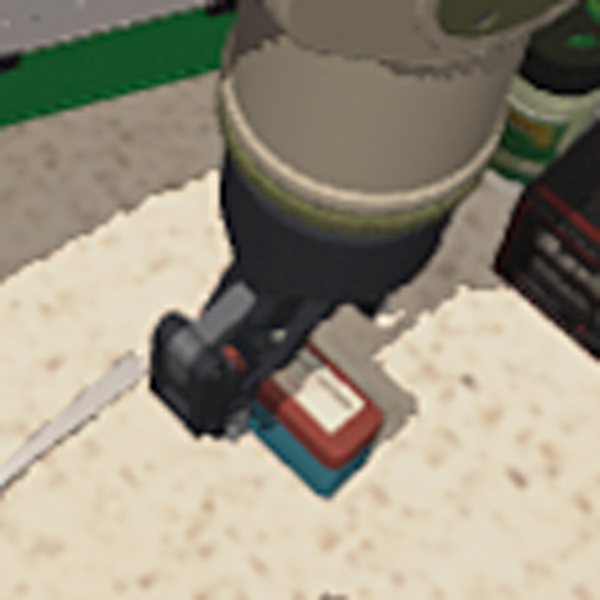

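```bash
python3 - <<'E'
from h import *
np.set_printoptions(precision=4,suppress=True)
S=cam("scene3"); f=lambda p:np.array(p)/5+(330,255)-.4
for z in(0,.015,.03): print(z,plane(S,f([(165,400),(210,435)]),z)[:,:2].ravel())
p=np.array([.4362,-.1704,.0017]);y=np.array([.997,.074,0])
print((proj(S,[p-y*.034,p-y*.057,p-y*.057+[0,.011,0],p-y*.057-[0,.011,0],p+y*.057,p+[0,0,.073]])-(330,255))*5)
print("tin corners", (proj(S,[[.4207,-.1314,0],[.4467,-.1301,0.0],[.4207,-.1314,.043],[.4467,-.1301,0.043],[.4258,-.2084,.0]])-(330,255))*5)
E
```

```text
0 [ 0.4055 -0.1411  0.4104 -0.1627]
0.015 [ 0.4006 -0.1455  0.4054 -0.1667]
0.03 [ 0.3956 -0.1499  0.4003 -0.1707]
[[209.4551 463.3471]
 [166.4023 500.9129]
 [148.135  478.5727]
 [184.9064 523.543 ]
 [371.5411 321.9435]
 [293.0158 328.6267]]
tin corners [[176.9256 358.3145]
 [224.561  320.2744]
 [185.103  310.9822]
 [234.5868 271.9222]
 [316.2827 501.8125]]
```

The near finger tip is at (210,435) in the crop. With the tip's ray and the missing contact, that puts the fingertips roughly 40 mm higher than the TCP reading says. I'll descend gently, watching the force.

Emit:
step_arm:
  moves:
    - [0.2,0,0,-5,0,0,0]
    - [0.2,0,0,-10,0,0,0]
    - [0.2,0,0,-15,0,0,0]
    - [0.2,0,0,-15,0,0,0]

```text
clock: 4.5
position: [0.436, -0.1703, -0.0136]
ee_rot: [0.68, 0.733, -0.0, -0.001]
ft_force: [0.4, -0.3, 0.1]
grip_width: 0.8
grasp_force: 0.0
```

Emit:
step_arm:
  moves:
    - [0.2,0,0,-4,0,0,0]
    - [0.2,0,0,-8,0,0,0]
    - [0.2,0,0,-12,0,0,0]
    - [0.2,0,0,-12,0,0,0]

```text
clock: 4.9
position: [0.4362, -0.1704, -0.0254]
ee_rot: [0.68, 0.733, -0.0, -0.0]
ft_force: [0.2, 0.8, 0.2]
grip_width: 0.803
grasp_force: 0.0
```

```bash
python3 - <<'E'
from workcell import manip
import cv2,numpy as np
o=manip.get_obs(); print(o["position"],o["ft_force"])
c=manip.camera("scene"); np.savez("scene4.npz",**c); im=c["image"]
cv2.imwrite("pics/g4.png",cv2.resize(im[255:375,330:450],(600,600),interpolation=cv2.INTER_CUBIC))
E
```

```text
[ 0.43615297 -0.17039492 -0.02537308] [0.2292108  0.76790202 0.23723425]
```

View pics/g4.png

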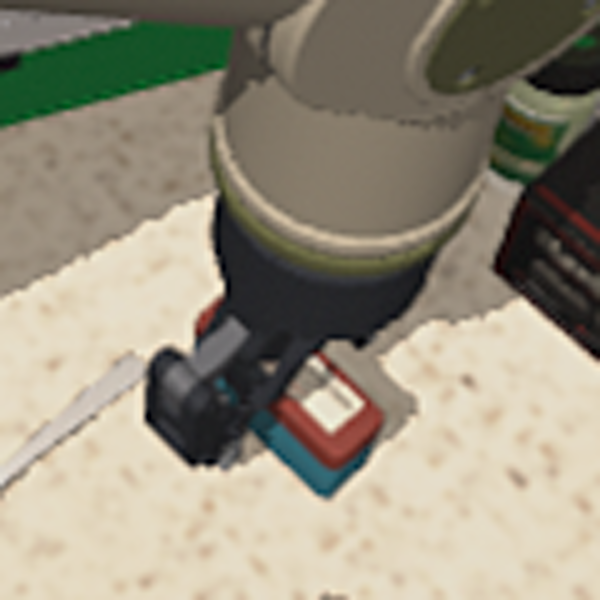

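The near finger now straddles the tin's middle, with its tip at about (185,450), a little above the worktop. Closing.

Emit:
step_arm:
  grip_force: 30
  moves:
    - [0.9,0,0,0,0,0,0]
    - [0.9,0,0,0,0,0,0]
    - [0.9,0,0,0,0,0,0]
    - [0.9,0,0,0,0,0,0]
    - [0.9,0,0,0,0,0,0]
    - [0.9,0,0,0,0,0,0]

```text
clock: 5.55
position: [0.4368, -0.1706, -0.0245]
ee_rot: [0.68, 0.733, 0.0, 0.0]
ft_force: [0.1, -0.3, 4.2]
grip_width: 0.322
grasp_force: 30.5
```

The tin is gripped. I'll lift it clear of the lid, whose top is at about 0.23 m, then move over the bay and turn.

Emit:
step_arm:
  moves:
    - [0.9,0,0,30,0,0,0]
    - [0.9,0,0,75,0,0,0]
    - [0.9,0,0,120,0,0,0]
    - [0.9,0,0,165,0,0,0]
    - [0.9,0,0,210,0,0,0]
    - [0.9,0,0,250,0,0,0]
    - [0.9,0,0,270,0,0,0]
    - [0.9,0,0,270,0,0,0]

```text
clock: 6.35
position: [0.4378, -0.171, 0.2479]
ee_rot: [0.681, 0.733, 0.001, 0.002]
ft_force: [0.1, -0.2, -2.0]
grip_width: 0.325
grasp_force: 30.0
```

Emit:
step_arm:
  moves:
    - [0.9,2,30,0,0,0,0.14]
    - [0.9,4,60,0,0,0,0.28]
    - [0.9,6,90,0,0,0,0.42]
    - [0.9,9,120,0,0,0,0.56]
    - [0.9,11,150,0,0,0,0.7]
    - [0.9,13,180,0,0,0,0.84]
    - [0.9,15,210,0,0,0,0.98]
    - [0.9,17,235,0,0,0,1.1]
    - [0.9,18,243,0,0,0,1.155]
    - [0.9,18,243,0,0,0,1.155]

```text
clock: 7.35
position: [0.4538, 0.0738, 0.2439]
ee_rot: [0.168, 0.986, 0.0, -0.001]
ft_force: [-0.4, -0.5, -1.7]
grip_width: 0.322
grasp_force: 29.9
```

```bash
python3 - <<'E'
from workcell import manip
import cv2,numpy as np
o=manip.get_obs(); print(o["position"],o["ee_rot"],o["ft_force"],o["joint_pos"],o["grasp_force"])
a=[]
for n in("scene","top"):
    c=manip.camera(n); np.savez(f"{n}5.npz",**c); im=c["image"]
    a.append(cv2.resize(im[60:310,190:440] if n=="scene" else im[120:320,230:430],(400,400),interpolation=cv2.INTER_CUBIC))
cv2.imwrite("pics/p5.png",np.hstack(a))
E
```

```text
[0.4538246  0.07375222 0.24388377] [ 1.68319129e-01  9.85732051e-01  1.00342337e-04 -9.92351010e-04] [-0.39865628 -0.49426858 -1.72601513] [ 0.60679274 -0.02510738 -0.83611888  1.75577747 -0.0198589   1.40443187
  1.00670086] 29.943137168884277
```

View pics/p5.png

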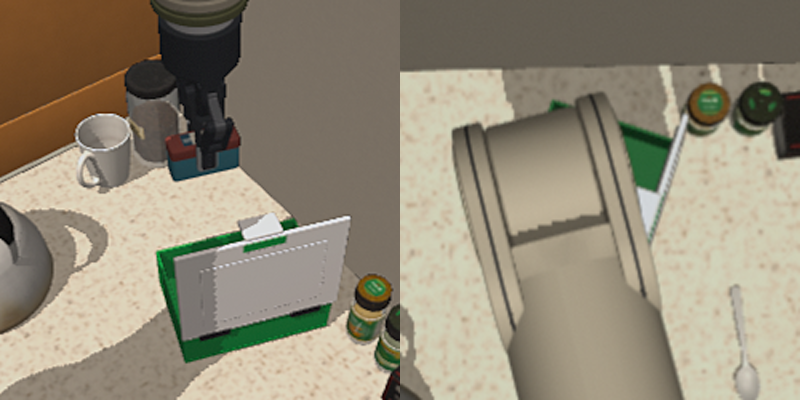

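The tin hangs upright over the bay with its long axis along box y. The gripper is at (205,110) in the left crop and the lid is unchanged. Next I'll check the tin's lateral position numerically and record the lid's outline for later comparison.

```bash
cat > chk.py <<'E'
from h import *
def lid(n):
    c=cam(n); h=cv2.cvtColor(c["image"],cv2.COLOR_BGR2HSV); m=cv2.inRange(h,(0,0,120),(180,25,255)); m[:, :285]=0; m[:,415:]=0; m[:190]=0; m[290:]=0
    k,l,s,ce=cv2.connectedComponentsWithStats(m); i=1+np.argmax(s[1:,4]); return s[i],ce[i]
def red(n):
    c=cam(n); h=cv2.cvtColor(c["image"],cv2.COLOR_BGR2HSV); r=cv2.inRange(h,(0,90,20),(8,255,255))|cv2.inRange(h,(165,80,20),(180,255,255)); r[:, 355:]=0; r[:,:275]=0; r[:100]=0
    p=cv2.findNonZero(r)[:,0]; return c,p
E
python3 - <<'E'
from chk import *
print(lid("scene0"),lid("scene5"))
c,p=red("scene5"); b=cv2.boundingRect(p); print(b,len(p),p.mean(0))
x,y,w,h=b; print(plane(c,[(x,p[p[:,0]==x][:,1].mean()),(x+w-1,p[p[:,0]==x+w-1][:,1].mean())],.30))
P=np.array([.4538,.0738,0]); u=np.array([.942,-.336,0])*.0385; v=np.array([-.336,-.942,0])*.0145
for z in(.268,.268+.043): print(z,proj(c,[P+[0,0,z]+a*u+b2*v for a in(-1,1) for b2 in(-1,1)]).round(1).tolist())
E
```

```text
(array([ 298,  193,  111,   80, 5513], dtype=int32), array([352.19154725, 231.48304009])) (array([ 299,  193,  110,   79, 5441], dtype=int32), array([353.03620658, 231.63021503]))
(293, 138, 47, 23) 292 [310.51369863 150.78424658]
[[0.42748076 0.10418857 0.3       ]
 [0.49038969 0.05681373 0.3       ]]
0.268 [[292.9, 163.5], [297.1, 174.9], [334.5, 154.4], [339.6, 165.4]]
0.311 [[291.4, 145.1], [295.7, 156.6], [334.9, 135.9], [340.2, 147.0]]
```

The tin's position matches the prediction. Descending in stages.

Emit:
step_arm:
  moves:
    - [0.9,0,0,-40,0,0,0]
    - [0.9,0,0,-80,0,0,0]
    - [0.9,0,0,-120,0,0,0]
    - [0.9,0,0,-150,0,0,0]
    - [0.9,0,0,-170,0,0,0]
    - [0.9,0,0,-185,0,0,0]
    - [0.9,0,0,-200,0,0,0]
    - [0.9,0,0,-200,0,0,0]

```text
clock: 8.25
position: [0.4531, 0.0714, 0.0433]
ee_rot: [0.171, 0.985, -0.0, -0.002]
ft_force: [-0.1, -0.6, -1.8]
grip_width: 0.322
grasp_force: 30.0
```

```bash
cat > snap.py <<'E'
import sys
from workcell import manip
import numpy as np
n=sys.argv[1]
o=manip.get_obs(); print(o["clock"],o["position"],o["ft_force"],o["grip_width"])
for k in("scene","top"): np.savez(f"{k}{n}.npz",**manip.camera(k))
from chk import *
print(lid("scene"+n))
E
python3 snap.py 6
```

```text
8.25 [0.45313013 0.07142717 0.0433237 ] [-0.08804876 -0.57690733 -1.75683889] 0.3216248993686287
(array([ 299,  194,  110,   78, 5418], dtype=int32), array([352.71096346, 231.65466962]))
```

Emit:
step_arm:
  moves:
    - [0.9,0,0,-12,0,0,0]
    - [0.9,0,0,-24,0,0,0]
    - [0.9,0,0,-36,0,0,0]
    - [0.9,0,0,-44,0,0,0]
    - [0.9,0,0,-44,0,0,0]
    - [0.9,0,0,-44,0,0,0]

```text
clock: 8.95
position: [0.4545, 0.0726, 0.0011]
ee_rot: [0.17, 0.985, 0.0, -0.0]
ft_force: [0.5, -0.7, -0.7]
grip_width: 0.326
grasp_force: 30.0
```

```bash
python3 snap.py 7
```

```text
8.95 [0.45451822 0.07264755 0.00114462] [ 0.54371255 -0.67484896 -0.73363638] 0.3256141152750825
(array([ 299,  193,  110,   79, 5423], dtype=int32), array([352.63230684, 231.63525724]))
```

Emit:
step_arm:
  moves:
    - [0.9,0,0,-3,0,0,0]
    - [0.9,0,0,-6,0,0,0]
    - [0.9,0,0,-8,0,0,0]
    - [0.9,0,0,-8,0,0,0]

```text
clock: 9.45
position: [0.4543, 0.0724, -0.0071]
ee_rot: [0.17, 0.985, 0.0, -0.0]
ft_force: [-0.9, 0.1, -0.8]
grip_width: 0.324
grasp_force: 30.0
```

Emit:
step_arm:
  moves:
    - [0.9,0,0,-1,0,0,0]
    - [0.9,0,0,-2,0,0,0]
    - [0.9,0,0,-3,0,0,0]
    - [0.9,0,0,-3,0,0,0]

```text
clock: 9.85
position: [0.4545, 0.0724, -0.0099]
ee_rot: [0.17, 0.985, 0.0, -0.0]
ft_force: [-0.7, 0.4, -1.6]
grip_width: 0.323
grasp_force: 30.0
```

Emit:
step_arm:
  moves:
    - [0.9,0,0,-1,0,0,0]
    - [0.9,0,0,-2,0,0,0]
    - [0.9,0,0,-2,0,0,0]

```text
clock: 10.15
position: [0.4547, 0.0724, -0.0112]
ee_rot: [0.17, 0.985, -0.0, 0.0]
ft_force: [-4.9, -0.7, 10.4]
grip_width: 0.321
grasp_force: 31.4
```

The tin is on the bay floor. I'll release it partway and rise slowly.

Emit:
step_arm:
  moves:
    - [0.5,0,0,1,0,0,0]
    - [0.5,0,0,1,0,0,0]
    - [0.5,0,0,1,0,0,0]
    - [0.5,0,0,1,0,0,0]
    - [0.5,0,0,10,0,0,0]
    - [0.5,0,0,30,0,0,0]
    - [0.5,0,0,60,0,0,0]
    - [0.5,0,0,100,0,0,0]
    - [0.5,0,0,150,0,0,0]
    - [0.5,0,0,200,0,0,0]

```text
clock: 11.15
position: [0.4542, 0.0729, 0.1903]
ee_rot: [0.17, 0.986, 0.0, 0.0]
ft_force: [1.1, -0.9, -0.5]
grip_width: 0.495
grasp_force: 0.0
```

Emit:
step_arm:
  moves:
    - [0.5,0,0,40,0,0,0]
    - [0.5,0,0,80,0,0,0]
    - [0.5,0,0,80,0,0,0]

```text
clock: 11.45
position: [0.4569, 0.0734, 0.2734]
ee_rot: [0.17, 0.985, 0.001, 0.004]
ft_force: [-0.4, 0.3, -0.3]
grip_width: 0.497
grasp_force: 0.0
```

```bash
python3 snap.py 8; python3 - <<'E'
from workcell import manip
print(manip.get_obs()["joint_pos"])
E
```

```text
11.45 [0.45687681 0.07338801 0.27339158] [-0.42069572  0.30032398 -0.29103953] 0.4972610650323809
(array([ 299,  193,  110,   79, 5433], dtype=int32), array([353.06718204, 231.57187558]))
[ 0.63473152 -0.03723783 -0.8530865   1.71224861 -0.02765669  1.45212881
  1.01444657]
```

The tin is released and the lid is undisturbed. I'll close the fingers and move over to behind the lid.

Emit:
step_arm:
  moves:
    - [1,0,0,10,0,0,0]
    - [1,0,-40,10,0,0,0]
    - [1,-1,-80,10,0,0,0]
    - [1,-1,-120,10,0,0,0]
    - [1,-1,-140,10,0,0,0]
    - [1,-1,-140,10,0,0,0]
    - [1,-1,-140,-30,0,0,0]
    - [1,-1,-140,-70,0,0,0]
    - [1,-1,-140,-103,0,0,0]
    - [1,-1,-140,-103,0,0,0]

```text
clock: 12.55
position: [0.4506, -0.0662, 0.1613]
ee_rot: [0.169, 0.986, 0.001, -0.004]
ft_force: [-0.4, 0.2, 0.5]
grip_width: -0.003
grasp_force: 0.0
```

```bash
python3 snap.py 9; python3 - <<'E'
from chk import *
# tin in the bay, top view: red mask
c=cam("top9"); h=cv2.cvtColor(c["image"],cv2.COLOR_BGR2HSV); r=cv2.inRange(h,(0,90,20),(8,255,255))|cv2.inRange(h,(165,80,20),(180,255,255)); r[:,:270]=0; r[:,372:]=0; r[:165]=0; r[285:]=0
p=cv2.findNonZero(r); print(None if p is None else (len(p),cv2.minAreaRect(p),plane(c,[p[:,0].mean(0)],.057)))
E
```

```text
12.55 [ 0.45060899 -0.06620896  0.16133287] [-0.38901142  0.21620724  0.5198258 ] -0.0034523292938631136
(array([ 299,  195,  110,   77, 4142], dtype=int32), array([347.31554804, 235.51593433]))
(188, ((307.8000183105469, 241.6000213623047), (12.016654968261719, 34.152591705322266), 18.434947967529297), array([[0.45104324, 0.07357514, 0.057     ]]))
```

Emit:
step_arm:
  moves:
    - [1,0,0,0,0,0,0]
    - [1,0,0,0,0,0,0]

```text
clock: 12.85
position: [0.4546, -0.0675, 0.1669]
ee_rot: [0.17, 0.985, -0.0, 0.001]
ft_force: [-0.5, -0.4, -0.7]
grip_width: 0.003
grasp_force: 0.0
```

Emit:
step_arm:
  moves:
    - [1,4,15,1,0,0,0]
    - [1,9,30,1,0,0,0]
    - [1,11,37,0,0,0,0]
    - [1,13,43,0,0,0,0]
    - [1,15,49,-1,0,0,0]
    - [1,18,55,-3,0,0,0]
    - [1,18,55,-3,0,0,0]

```text
clock: 13.55
position: [0.4716, -0.0117, 0.1619]
ee_rot: [0.17, 0.986, 0.0, -0.0]
ft_force: [-0.2, -0.4, 1.0]
grip_width: 0.001
grasp_force: 0.0
```

```bash
python3 snap.py 10
```

```text
13.55 [ 0.47164304 -0.01172114  0.16194134] [-0.23023564 -0.40472539  0.9671026 ] 0.0007215922459389562
(array([ 295,  190,  108,   83, 5887], dtype=int32), array([349.06234075, 230.17343299]))
```

Emit:
step_arm:
  moves:
    - [1,3,9,-3,0,0,0]
    - [1,6,17,-7,0,0,0]
    - [1,8,25,-12,0,0,0]
    - [1,11,32,-18,0,0,0]
    - [1,14,39,-24,0,0,0]
    - [1,16,46,-30,0,0,0]
    - [1,18,52,-37,0,0,0]
    - [1,20,57,-45,0,0,0]
    - [1,22,62,-53,0,0,0]
    - [1,22,62,-53,0,0,0]

```text
clock: 14.65
position: [0.4929, 0.0502, 0.1079]
ee_rot: [0.17, 0.986, 0.0, -0.001]
ft_force: [-0.4, -0.7, -0.7]
grip_width: 0.004
grasp_force: 0.0
```

```bash
python3 snap.py 11; python3 - <<'E'
from chk import *
S,T=cam("scene11")["image"],cam("top11")["image"]
cv2.imwrite("pics/l11.png",np.hstack([cv2.resize(S[120:320,240:440],(400,400)),cv2.resize(T[120:320,230:430],(400,400))]))
E
```

```text
14.65 [0.49288377 0.05017775 0.10788376] [-0.37853362 -0.66139265 -0.74323712] 0.004088921158041995
(array([ 285,  190,  116,   81, 6565], dtype=int32), array([340.79177456, 226.73587205]))
```

View pics/l11.png

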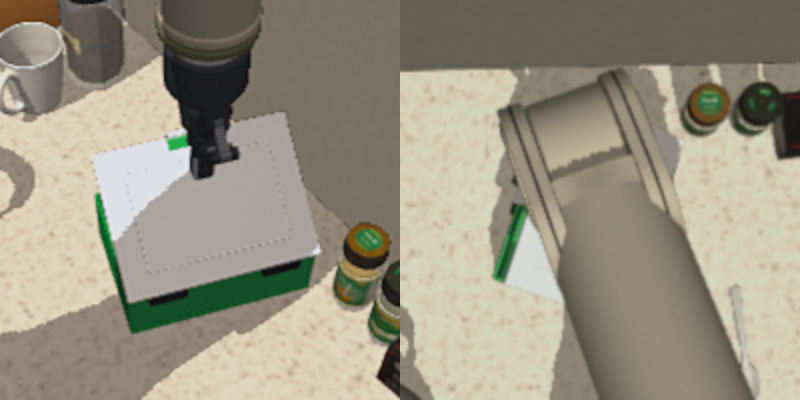

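The lid is at about 25° with the fingers on its outer face near (200,170), and the press mark is free at (178,142). Continuing down.

Emit:
step_arm:
  moves:
    - [1,1,4,-8,0,0,0]
    - [1,2,7,-16,0,0,0]
    - [1,3,9,-23,0,0,0]
    - [1,3,10,-29,0,0,0]
    - [1,4,12,-34,0,0,0]
    - [1,4,12,-34,0,0,0]

```text
clock: 15.35
position: [0.4971, 0.0616, 0.0744]
ee_rot: [0.17, 0.985, 0.0, -0.001]
ft_force: [-0.6, -0.3, 0.1]
grip_width: 0.001
grasp_force: 0.0
```

Emit:
step_arm:
  moves:
    - [1,0,0,15,0,0,0]
    - [1,0,0,30,0,0,0]
    - [1,7,20,30,0,0,0]
    - [1,14,40,30,0,0,0]
    - [1,14,40,30,0,0,0]
    - [1,14,40,20,0,0,0]
    - [1,14,40,12,0,0,0]
    - [1,14,40,6,0,0,0]
    - [1,14,40,3,0,0,0]
    - [1,14,40,0,0,0,0]

```text
clock: 16.35
position: [0.5114, 0.1011, 0.0749]
ee_rot: [0.17, 0.985, -0.0, -0.0]
ft_force: [0.2, -0.2, 0.9]
grip_width: -0.003
grasp_force: 0.2
```

Emit:
step_arm:
  moves:
    - [1,0,0,-2,0,0,0]
    - [1,0,0,-3,0,0,0]
    - [1,0,0,-4,0,0,0]
    - [1,0,0,-5,0,0,0]
    - [1,0,0,-5,0,0,0]

```text
clock: 16.85
position: [0.5116, 0.1014, 0.0702]
ee_rot: [0.17, 0.985, 0.0, -0.0]
ft_force: [-0.2, 0.5, 0.4]
grip_width: -0.001
grasp_force: 0.0
```

```bash
python3 snap.py 12
```

```text
16.85 [0.51156902 0.10142043 0.07019671] [-0.24782589  0.48405774  0.38559555] -0.000702435920957296
(array([ 285,  190,  115,   81, 6086], dtype=int32), array([340.36526454, 228.34834045]))
```

Emit:
step_arm:
  moves:
    - [1,0,0,-1,0,0,0]
    - [1,0,0,-2,0,0,0]
    - [1,0,0,-3,0,0,0]
    - [1,0,0,-3,0,0,0]

```text
clock: 17.35
position: [0.5115, 0.1014, 0.0671]
ee_rot: [0.17, 0.985, 0.0, -0.0]
ft_force: [-0.1, -0.4, -0.1]
grip_width: 0.001
grasp_force: 0.0
```

Emit:
step_arm:
  moves:
    - [1,0,0,-1,0,0,0]
    - [1,0,0,-2,0,0,0]
    - [1,0,0,-3,0,0,0]
    - [1,0,0,-3,0,0,0]

```text
clock: 17.75
position: [0.5115, 0.1014, 0.0641]
ee_rot: [0.17, 0.985, -0.0, -0.0]
ft_force: [0.2, 0.6, 0.4]
grip_width: -0.003
grasp_force: 0.0
```

```bash
cat > ang.py <<'E'
from h import *
import sys
c=cam(sys.argv[1]); h=cv2.cvtColor(c["image"],cv2.COLOR_BGR2HSV); m=cv2.inRange(h,(0,0,90),(180,22,255)); m[:,:270]=0; m[:,415:]=0; m[:165]=0; m[290:]=0
k,l,s,ce=cv2.connectedComponentsWithStats(m); i=1+np.argmax(s[1:,4]); q=cv2.findNonZero((l==i).astype(np.uint8)); print(s[i],cv2.approxPolyDP(cv2.convexHull(q),2,True)[:,0].tolist())
X=np.array([-.336,-.942,0]);Y=np.array([.942,-.336,0]);O=np.array([.4903,.0387,.009])
for t in(0,.05,.1,.2,.3,.4):
    print(t,[proj(c,[O+X*(.07-.147*np.cos(t)+.007*np.sin(t))+Y*y+[0,0,.07+.147*np.sin(t)+.007*np.cos(t)]])[0].round(1).tolist() for y in(-.102,.102)])
E
python3 ang.py scene12; python3 ang.py scene11
```

```text
[ 285  187  115   84 5765] [[399, 245], [304, 270], [285, 207], [375, 187]]
0 [[285.3, 213.2], [374.6, 192.2]]
0.05 [[285.1, 211.2], [374.9, 190.1]]
0.1 [[285.0, 209.4], [375.4, 188.2]]
0.2 [[284.8, 206.0], [376.5, 184.6]]
0.3 [[284.8, 203.1], [377.8, 181.5]]
0.4 [[285.0, 200.8], [379.4, 179.0]]
[ 286  176  115   96 6766] [[400, 245], [304, 271], [286, 197], [381, 176]]
0 [[285.3, 213.2], [374.6, 192.2]]
0.05 [[285.1, 211.2], [374.9, 190.1]]
0.1 [[285.0, 209.4], [375.4, 188.2]]
0.2 [[284.8, 206.0], [376.5, 184.6]]
0.3 [[284.8, 203.1], [377.8, 181.5]]
0.4 [[285.0, 200.8], [379.4, 179.0]]
```

Emit:
step_arm:
  moves:
    - [1,0,0,-2,0,0,0]
    - [1,0,0,-4,0,0,0]
    - [1,0,0,-6,0,0,0]
    - [1,0,0,-6,0,0,0]

```text
clock: 18.15
position: [0.5113, 0.1013, 0.0579]
ee_rot: [0.17, 0.985, -0.0, -0.0]
ft_force: [-0.1, 0.3, -0.6]
grip_width: 0.002
grasp_force: 0.0
```

```bash
python3 snap.py 13; python3 ang.py scene13|head -1
```

```text
18.15 [0.51134035 0.10134682 0.05786649] [-0.0614171   0.29465204 -0.62080971] 0.0020288770209603763
(array([ 285,  190,  115,   80, 5787], dtype=int32), array([340.34836703, 229.64644894]))
[ 285  189  115   82 5383] [[399, 245], [304, 270], [285, 210], [328, 196], [374, 189]]
```

The lid is following; its angle is about 0.09 now. Pressing on in 1 mm steps.

Emit:
step_arm:
  moves:
    - [1,0,0,-1,0,0,0]
    - [1,0,0,-2,0,0,0]
    - [1,0,0,-3,0,0,0]
    - [1,0,0,-4,0,0,0]
    - [1,0,0,-4,0,0,0]

```text
clock: 18.75
position: [0.5115, 0.1014, 0.0541]
ee_rot: [0.17, 0.985, -0.0, -0.0]
ft_force: [0.4, -0.6, 0.1]
grip_width: 0.003
grasp_force: 0.0
```

Emit:
step_arm:
  moves:
    - [1,0,0,-1,0,0,0]
    - [1,0,0,-2,0,0,0]
    - [1,0,0,-3,0,0,0]
    - [1,0,0,-3,0,0,0]

```text
clock: 19.15
position: [0.5115, 0.1014, 0.0511]
ee_rot: [0.17, 0.985, -0.0, -0.0]
ft_force: [-0.1, 0.1, -0.0]
grip_width: -0.002
grasp_force: 0.0
```

Emit:
step_arm:
  moves:
    - [1,0,0,-1,0,0,0]
    - [1,0,0,-2,0,0,0]
    - [1,0,0,-2,0,0,0]

```text
clock: 19.45
position: [0.5115, 0.1014, 0.0491]
ee_rot: [0.17, 0.985, 0.0, -0.0]
ft_force: [0.3, 0.9, 0.2]
grip_width: -0.003
grasp_force: 0.0
```

```bash
python3 snap.py 14; python3 ang.py scene14|head -1
```

```text
19.45 [0.5115041  0.10139924 0.04908781] [0.25707776 0.86103305 0.20765265] -0.0026187704466707333
(array([ 285,  192,  115,   78, 5554], dtype=int32), array([340.28682031, 230.82319049]))
[ 285  192  115   78 5131] [[399, 245], [303, 269], [285, 212], [328, 199], [374, 192]]
```

Emit:
step_arm:
  moves:
    - [1,0,0,-1,0,0,0]
    - [1,0,0,-2,0,0,0]
    - [1,0,0,-2,0,0,0]

```text
clock: 19.85
position: [0.5117, 0.1015, 0.0478]
ee_rot: [0.17, 0.985, -0.0, 0.0]
ft_force: [-1.7, -1.7, 7.2]
grip_width: -0.0
grasp_force: 3.7
```

Emit:
step_arm:
  moves:
    - [1,0,0,-1,0,0,0]
    - [1,0,0,-2,0,0,0]
    - [1,0,0,-2,0,0,0]

```text
clock: 20.15
position: [0.5119, 0.1015, 0.0475]
ee_rot: [0.17, 0.985, -0.001, 0.0]
ft_force: [-11.4, -4.1, 29.5]
grip_width: -0.002
grasp_force: 14.7
```

29 N with almost no travel, so I'll ease off and check before pressing any further.

Emit:
step_arm:
  moves:
    - [1,0,0,2,0,0,0]
    - [1,0,0,2,0,0,0]

```text
clock: 20.35
position: [0.512, 0.1015, 0.0478]
ee_rot: [0.17, 0.985, 0.0, 0.0]
ft_force: [-2.1, -0.4, 9.5]
grip_width: -0.001
grasp_force: 4.9
```

```bash
python3 snap.py 15; python3 ang.py scene15|head -1; python3 - <<'E'
from h import *
from workcell import manip
print(manip.get_obs()["joint_pos"])
for n in("scene13","scene14","scene15"):
    c=cam(n); g=cv2.cvtColor(c["image"],cv2.COLOR_BGR2GRAY).astype(float)
    # sub-pixel lid front edge along vertical columns, N half
    out=[]
    for x in(350,356,362,368,290,296):
        col=g[175:225,x]; d=np.diff(col); i=int(np.argmax(np.abs(d))); out.append((x,175+i,round(d[i]),col[max(0,i-3):i+5].astype(int).tolist()))
    print(n,*out,sep="\n ")
E
```

```text
20.35 [0.5119611  0.10148891 0.04775266] [-2.06561987 -0.36730735  9.48744008] -0.0007056296747622408
(array([ 285,  192,  115,   78, 5523], dtype=int32), array([340.44903132, 230.98913634]))
[ 286  192  114   79 5090] [[399, 244], [304, 270], [286, 213], [327, 198], [374, 192]]
[ 0.41462718  0.34974508 -0.80278058  1.86440381  0.28896266  1.04681042
  0.72455814]
scene13
 (350, 207, 69, [168, 164, 159, 152, 221, 227, 224, 224])
 (356, 197, 74, [162, 160, 159, 152, 226, 212, 167, 159])
 (362, 191, 32, [137, 134, 135, 122, 154, 163, 161, 161])
 (368, 193, 33, [123, 154, 157, 151, 184, 192, 224, 228])
 (290, 208, 26, [211, 213, 215, 192, 218, 225, 224, 223])
 (296, 194, -18, [210, 207, 207, 210, 192, 185, 203, 214])
scene14
 (350, 215, -50, [226, 225, 228, 219, 169, 154, 159, 160])
 (356, 210, 78, [160, 161, 159, 153, 231, 184, 153, 158])
 (362, 193, 20, [136, 136, 133, 137, 157, 162, 160, 160])
 (368, 204, -52, [224, 224, 227, 234, 182, 155, 173, 165])
 (290, 196, 10, [214, 209, 201, 204, 214, 215, 214, 211])
 (296, 209, 50, [200, 183, 196, 166, 216, 226, 224, 224])
scene15
 (350, 210, 73, [155, 161, 157, 147, 220, 227, 225, 226])
 (356, 179, 64, [116, 114, 110, 101, 165, 216, 222, 203])
 (362, 194, 22, [137, 135, 138, 133, 155, 162, 160, 160])
 (368, 204, -39, [224, 225, 226, 223, 184, 147, 155, 162])
 (290, 211, 22, [216, 215, 214, 198, 220, 226, 225, 224])
 (296, 209, 28, [200, 183, 195, 194, 222, 227, 225, 224])
```

Emit:
step_arm:
  moves:
    - [1,0,0,10,0,0,0]
    - [1,0,0,60,0,0,0]
    - [1,0,0,100,0,0,0]
    - [1,0,-50,100,0,0,0]
    - [1,0,-100,100,0,0,0]
    - [1,0,-150,100,0,0,0]
    - [1,0,-200,100,0,0,0]
    - [1,0,-250,100,0,0,0]
    - [1,0,-300,100,0,0,0]
    - [1,0,-300,100,0,0,0]

```text
clock: 21.45
position: [0.5098, -0.2068, 0.1468]
ee_rot: [0.175, 0.985, -0.001, -0.0]
ft_force: [-0.6, -1.1, -1.4]
grip_width: 0.001
grasp_force: 0.0
```

```bash
python3 snap.py 16; python3 - <<'E'
from h import *
X=np.array([-.336,-.942,0]);Y=np.array([.942,-.336,0]);O=np.array([.4903,.0387,.009])
def P(t,r,y): return O+X*(.07-r*np.cos(t)+.007*np.sin(t))+Y*y+[0,0,.07+r*np.sin(t)+.007*np.cos(t)]
for n in("scene16","top16"):
    c=cam(n); h=cv2.cvtColor(c["image"],cv2.COLOR_BGR2HSV); m=cv2.inRange(h,(0,0,90),(180,22,255))
    m[:,:270]=0; m[:,415:]=0; m[:160]=0; m[290:]=0
    k,l,s,ce=cv2.connectedComponentsWithStats(m); i=1+np.argmax(s[1:,4]); q=cv2.findNonZero((l==i).astype(np.uint8)); print(n,s[i],cv2.approxPolyDP(cv2.convexHull(q),2,True)[:,0].tolist())
    for t in(0,.05,.1): print(t,proj(c,[P(t,r,y) for r,y in((.147,-.102),(.147,.102),(0,-.102),(0,.102),(.139,0))]).round(1).tolist())
    g=cv2.inRange(h,(50,120,60),(85,255,255)); k,l,s,ce=cv2.connectedComponentsWithStats(g)
    for i in range(1,k):
        if s[i,4]>15: print("green",s[i],ce[i].round(2))
E
```

```text
21.45 [ 0.50981877 -0.20680219  0.14680787] [-0.56630463 -1.12875973 -1.40143175] 0.0013162358657972369
(array([ 285,  192,  115,   78, 5578], dtype=int32), array([340.61491574, 230.60595195]))
scene16 [ 286  192  114   79 5470] [[399, 245], [304, 270], [286, 213], [374, 192]]
0 [[285.3, 213.2], [374.6, 192.2], [303.4, 269.1], [400.5, 244.1], [331.8, 205.2]]
0.05 [[285.1, 211.2], [374.9, 190.1], [303.4, 269.3], [400.5, 244.2], [331.9, 203.3]]
0.1 [[285.0, 209.4], [375.4, 188.2], [303.5, 269.4], [400.6, 244.4], [332.1, 201.5]]
green [321 201  21   8  77] [330.75 204.1 ]
green [290 232  11  37  66] [295.27 250.35]
green [418 235  13  10  59] [423.44 239.47]
green [ 304  248   93   39 1190] [349.03 267.81]
green [426 276  15  11  55] [432.2  282.31]
green [466 331  15  13  84] [472.94 336.76]
top16 [ 273  167   96  114 6728] [[368, 190], [367, 201], [340, 280], [273, 259], [303, 167]]
0 [[273.1, 258.7], [304.0, 166.4], [340.4, 280.9], [370.6, 188.2], [292.3, 213.5]]
0.05 [[273.1, 258.7], [304.2, 165.9], [340.5, 280.9], [370.7, 188.3], [292.4, 213.2]]
0.1 [[273.3, 258.7], [304.6, 165.4], [340.7, 281.0], [370.9, 188.3], [292.7, 213.0]]
green [379 167  12   9  51] [384.65 171.02]
green [286 203  10  22  89] [290.52 213.58]
```

The image resolution leaves the angle ambiguous between 0 and 0.05. I'll touch the bare worktop with the closed fingertips to get the true tip height, which fixes the lid's height.

Emit:
step_arm:
  moves:
    - [1,-30,10,-20,0,0,0]
    - [1,-60,17,-60,0,0,0]
    - [1,-60,17,-100,0,0,0]
    - [1,-60,17,-140,0,0,0]
    - [1,-60,17,-165,0,0,0]
    - [1,-60,17,-172,0,0,0]
    - [1,-60,17,-172,0,0,0]

```text
clock: 22.25
position: [0.4516, -0.1802, -0.0248]
ee_rot: [0.169, 0.986, 0.001, -0.001]
ft_force: [-0.7, -0.6, 0.6]
grip_width: 0.002
grasp_force: 0.0
```

Emit:
step_arm:
  moves:
    - [1,0,0,-1,0,0,0]
    - [1,0,0,-3,0,0,0]
    - [1,0,0,-4,0,0,0]
    - [1,0,0,-4,0,0,0]

```text
clock: 22.65
position: [0.4518, -0.1818, -0.0283]
ee_rot: [0.17, 0.985, -0.0, 0.0]
ft_force: [0.7, -0.2, 0.7]
grip_width: 0.001
grasp_force: 0.0
```

Emit:
step_arm:
  moves:
    - [1,0,0,-1,0,0,0]
    - [1,0,0,-3,0,0,0]
    - [1,0,0,-4,0,0,0]
    - [1,0,0,-4,0,0,0]

```text
clock: 23.05
position: [0.4514, -0.1815, -0.033]
ee_rot: [0.17, 0.985, 0.0, -0.0]
ft_force: [-0.3, 0.1, -0.1]
grip_width: 0.002
grasp_force: 0.0
```

Emit:
step_arm:
  moves:
    - [1,0,0,-1,0,0,0]
    - [1,0,0,-2,0,0,0]
    - [1,0,0,-3,0,0,0]
    - [1,0,0,-3,0,0,0]

```text
clock: 23.45
position: [0.4515, -0.1815, -0.0359]
ee_rot: [0.17, 0.985, 0.0, -0.0]
ft_force: [-0.3, -0.6, 1.1]
grip_width: -0.002
grasp_force: 0.0
```

Emit:
step_arm:
  moves:
    - [1,0,0,-1,0,0,0]
    - [1,0,0,-2,0,0,0]
    - [1,0,0,-2,0,0,0]

```text
clock: 23.75
position: [0.4516, -0.1816, -0.0378]
ee_rot: [0.17, 0.985, 0.0, -0.0]
ft_force: [-0.3, 0.1, -1.0]
grip_width: -0.002
grasp_force: 0.0
```

Emit:
step_arm:
  moves:
    - [1,0,0,-1,0,0,0]
    - [1,0,0,-2,0,0,0]
    - [1,0,0,-2,0,0,0]

```text
clock: 24.05
position: [0.4516, -0.1817, -0.0381]
ee_rot: [0.17, 0.985, -0.001, -0.0]
ft_force: [-10.7, 3.7, 29.6]
grip_width: 0.001
grasp_force: 14.9
```

The worktop reads -0.038, so the lid contact at 0.0477 lies at 85.6 mm. That matches fully shut, since underside 8.5 + 77 = 85.5. I'll touch the mark again to see whether the lid has sprung back, and press once more with moderate force.

Emit:
step_arm:
  moves:
    - [1,0,0,30,0,0,0]
    - [1,0,0,75,0,0,0]
    - [1,0,0,120,0,0,0]
    - [1,10,45,150,0,0,0]
    - [1,20,93,150,0,0,0]
    - [1,30,141,150,0,0,0]
    - [1,40,189,150,0,0,0]
    - [1,50,237,150,0,0,0]
    - [1,60,283,150,0,0,0]
    - [1,60,283,150,0,0,0]

```text
clock: 25.05
position: [0.5113, 0.1093, 0.1108]
ee_rot: [0.165, 0.986, 0.002, 0.0]
ft_force: [0.0, 0.3, 0.7]
grip_width: 0.001
grasp_force: 0.0
```

Emit:
step_arm:
  moves:
    - [1,0,0,-20,0,0,0]
    - [1,0,0,-35,0,0,0]
    - [1,0,0,-46,0,0,0]
    - [1,0,0,-52,0,0,0]
    - [1,0,0,-52,0,0,0]

```text
clock: 25.55
position: [0.5111, 0.101, 0.0575]
ee_rot: [0.17, 0.985, -0.0, -0.001]
ft_force: [-0.3, 0.3, 0.6]
grip_width: -0.0
grasp_force: 0.0
```

Emit:
step_arm:
  moves:
    - [1,0,0,-2,0,0,0]
    - [1,0,0,-4,0,0,0]
    - [1,0,0,-4,0,0,0]

```text
clock: 25.85
position: [0.5117, 0.1013, 0.0544]
ee_rot: [0.17, 0.985, 0.0, 0.0]
ft_force: [0.1, 1.2, 0.2]
grip_width: -0.002
grasp_force: 0.0
```

Emit:
step_arm:
  moves:
    - [1,0,0,-1,0,0,0]
    - [1,0,0,-3,0,0,0]
    - [1,0,0,-5,0,0,0]
    - [1,0,0,-5,0,0,0]

```text
clock: 26.25
position: [0.5114, 0.1014, 0.0489]
ee_rot: [0.17, 0.985, -0.0, -0.0]
ft_force: [-0.1, 0.0, -0.4]
grip_width: 0.003
grasp_force: 0.0
```

Emit:
step_arm:
  moves:
    - [1,0,0,-1,0,0,0]
    - [1,0,0,-2,0,0,0]
    - [1,0,0,-2,0,0,0]

```text
clock: 26.55
position: [0.5117, 0.1015, 0.0478]
ee_rot: [0.17, 0.985, -0.0, 0.0]
ft_force: [-4.0, -1.1, 7.0]
grip_width: -0.0
grasp_force: 3.6
```

Same hard contact height. I'll hold about 20 N for half a second to see whether anything moves.

Emit:
step_arm:
  moves:
    - [1,0,0,-1,0,0,0]
    - [1,0,0,-1,0,0,0]
    - [1,0,0,-1,0,0,0]
    - [1,0,0,-1,0,0,0]
    - [1,0,0,-1,0,0,0]

```text
clock: 27.05
position: [0.5118, 0.1014, 0.0476]
ee_rot: [0.17, 0.985, -0.0, 0.0]
ft_force: [-6.9, -1.5, 17.4]
grip_width: -0.003
grasp_force: 9.1
```

17 N held for 0.5 s gave no movement. The decisive test is the lid height near the hinge compared with the front: equal means shut, about 6 mm lower means it is only resting on the catch.

Emit:
step_arm:
  moves:
    - [1,0,0,20,0,0,0]
    - [1,-12,-35,20,0,0,0]
    - [1,-25,-70,20,0,0,0]
    - [1,-37,-105,20,0,0,0]
    - [1,-37,-105,12,0,0,0]
    - [1,-37,-105,5,0,0,0]
    - [1,-37,-105,3,0,0,0]
    - [1,-37,-105,3,0,0,0]

```text
clock: 27.85
position: [0.4745, -0.0022, 0.0489]
ee_rot: [0.169, 0.986, 0.0, -0.0]
ft_force: [-1.1, 0.9, 0.5]
grip_width: -0.005
grasp_force: 0.0
```

Emit:
step_arm:
  moves:
    - [1,0,0,-1,0,0,0]
    - [1,0,0,-2,0,0,0]
    - [1,0,0,-2,0,0,0]

```text
clock: 28.15
position: [0.4749, -0.0027, 0.0478]
ee_rot: [0.17, 0.986, 0.0, 0.0]
ft_force: [-2.1, 1.3, 5.8]
grip_width: 0.001
grasp_force: 3.0
```

The heights are equal, so the lid is flat and shut. Retreating clear and opening nothing.

Emit:
step_arm:
  moves:
    - [1,0,0,30,0,0,0]
    - [1,0,0,80,0,0,0]
    - [1,0,0,130,0,0,0]
    - [1,0,0,160,0,0,0]
    - [1,0,0,160,0,0,0]
    - [1,0,0,160,0,0,0]

```text
clock: 28.75
position: [0.4748, -0.0034, 0.2075]
ee_rot: [0.17, 0.985, -0.0, 0.001]
ft_force: [-0.7, 0.3, -0.6]
grip_width: 0.001
grasp_force: 0.0
```

```bash
python3 snap.py 17; python3 ang.py scene17|head -1; python3 -c "
from workcell import manip
print(manip.hand_in())"
```

```text
28.75 [ 0.47484971 -0.00344211  0.20745198] [-0.67212499  0.33073364 -0.57587437] 0.0014758039151344154
(array([ 285,  192,  115,   78, 5542], dtype=int32), array([340.61981234, 230.77318658]))
[ 286  192  114   79 5321] [[399, 245], [304, 270], [286, 213], [374, 192]]
the job is handed in; nothing more can be done
None
```

The job is handed in: the tin was set down upright in the empty bay and the lid measures flat and shut by fingertip contact at front and hinge (peak press 29.5 N), though I never felt the catch's expected 10–15 N and the hand-in returned no verdict.

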